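# Prop open the cake chest

## Task

Open the cake chest for serving: lift its clear lid by the bar handle, then swing the orange-sleeved prop rod up and seat its pin fully in the holding hole under the lid, so that the lid rests on the rod by itself. The hinge is damped and the lid sinks slowly when let go. Do not force the rod against the lid, and leave the cakes and the flask where they are.

Things in the scene. Friction and masses are not known exactly. Their poses are not given: they have to be found in the camera images.
- case: cake chest, fixed: open white box 240 mm (its x) by 370 mm (its y) by 90 mm high, walls 20 mm, steel-lined inner floor 13 mm above the table. Origin: centre of its underside; x points from the handle side to the hinge side, y to its left, z up.
- lid: the chest's lid: clear panel in an aluminium frame 12 mm thick, 360 mm wide, 220 mm deep, about 0.42 kg; closed, its underside lies 91 mm above the table. Origin: middle of the hinge line, in the underside plane; x points from the handle to the hinge, z out of the lid's upper face. A black strip (34 mm wide, 128 mm long, 10 mm thick) runs under it from 17 to 145 mm from the hinge line, in the rod's plane, and has the holding hole.
- lid_angle (a joint): opening of the lid, rad: 0 closed, 1.36 at its stop. Hinge damped 7 N m s/rad both ways: 11 N at the handle lifts at 0.35 rad/s. Let go, it sinks: roughly 12 s from 1.3 to 1.0, then 4 s to 0.87. Above 1.0 the rod swings past under it; lower, lift it again rather than jack it with the rod. Propped, rod seated: 0.87; with the pin only on the strip beside the hole it stops near 0.96.
- hinge (a point): middle of the hinge line: on the case at x +105 mm, y 0, 91 mm above the table; the line runs along the case's y
- handle (a point): middle of the lid's round bar handle, 12 mm thick and 142 mm long along the lid's y, carried on a post at each end 65 mm from its middle. It stands 258 mm from the hinge line, 6 mm above the lid's underside plane and 44 mm in front of the lid's edge (a 38 mm gap), so a finger fits behind it all the way up; the bar may turn in the grasp
- hole (a point): centre of the mouth of the holding hole (yellow-ringed, 12 mm wide, 10 mm deep, edge chamfered 1.5 mm) in the lower face of the strip: lid frame x -115, y +100, z -10 mm. Axes as the lid's: z is the direction in which the pin goes in. Hole mouth and pin meet when the lid is at 0.87
- rod: steel prop rod, 10 mm thick, pivoted inside the case; origin at its pivot, x along the rod to its tip, y as the case's when not swivelled. Orange sleeve 17 mm thick from 42 to 97 mm along it. At 155 mm it has a 19 mm wide shoulder, from which a round-ended pin 8 mm thick stands out 9.5 mm; the pin is bent 0.108 rad off the rod, towards the rod's underside. Not seated, it falls back down or over when let go; it weighs 90 g
- rod_swing (a joint): swing of the rod in rad: 0 lying folded under the lid, level, pointing to the hinge side; grows as its tip rises towards the lid; 0.809 when seated in the hole
- rod_swivel (a joint): sideways swivel of the rod about the vertical through its pivot, rad, positive to the case's left (+y), stops at +-0.13, loose and stays where left; near 0 when seated
- rod_pivot (a point): the rod's pivot: case frame x -84, y +100, z 60 mm (30 mm under the rim, 65 mm from the left inner wall)
- rod_grip (a point): middle of the orange sleeve, 70 mm along the rod from its pivot; free space below and at least 45 mm beside it
- rod_tip (a point): round end of the pin. Seated, it is 9.5 mm inside the hole mouth
- cake_a: boxed round cake in the case's right half, clear tub 90 mm wide, 57 mm high, pink foil; origin under its centre
- cake_b: boxed round cake beside it, same size, beige; origin under its centre
- cake_c: boxed round cake, pink, on the table to the left of the case; origin under its centre
- flask: black drinking flask, 72 mm wide, 230 mm high, on the table to the right of the case; origin under its centre

How it is judged (in metres and radians):
On the way, in this order (a step that is already met when the one before it is completed fails the run):
1. the lid has been lifted well open, past 57 degrees, by the fingers at its bar handle (value of joint lid_angle above 1 rad and contact force between the fingers and lid above 0.5 N and distance between the grasp point and handle below 0.06 m), for 0.2 s.
2. the rod's pin is in the holding hole, at least 7.5 mm deep (z of rod_tip in the frame of hole above 0.0075 m and x of rod_tip in the frame of hole between -0.006 and 0.006 m and y of rod_tip in the frame of hole between -0.006 and 0.006 m), for 0.2 s.
At the end, for the whole second after the job is handed in: The pin is at least 7.5 mm inside the holding hole and within 6 mm of its centre, the lid rests on the rod (over 0.5 N) at 0.83 to 0.895 rad, both at rest and let go; each cake and the flask within 30 mm of where it stood (all of step 2 and contact force between rod and lid above 0.5 N and value of joint lid_angle between 0.83 and 0.895 rad and velocity of joint lid_angle between -0.01 and 0.01 rad/s and linear speed of rod below 0.01 m/s and distance of each of cake_a, cake_b, cake_c, flask from where it was at the start of the episode below 0.03 m); the robot touches nothing.
It fails at once if the rod is forced against the lid with more than 15 N (contact force between rod and lid above 15 N).
It fails at once if a cake or the flask is shifted by more than 30 mm or tipped by more than 20 degrees (distance of any of cake_a, cake_b, cake_c, flask from where it was at the start of the episode above 0.03 m or angle between any of cake_a, cake_b, cake_c, flask's own z axis and vertical above 0.35 rad).
It also fails if it takes over 72 s, if anything falls off the work surface, if the arm or the gripper's body presses on something with over 40 N, if the wrist force passes 120 N, or if a joint passes its speed limit or range.

## Robot

A 6-joint arm with a two-finger parallel gripper is mounted at the origin on the work surface. World frame = base frame: x ahead of the robot, y to its left, z up, the work surface at z = 0. Lengths are in m, angles in degrees, forces in N, time in s.
With the tool pointing down it reaches from about 0.35 to 0.725 m from the base axis. Payload 4.3 kg.
Tool frame: the origin (TCP) lies at the very end of the fingers, on their centre line; the grasp point (between the pads) lies ctrl.grip_depth behind it (ctrl.grip_depth is the distance from the TCP to the grasp point, in m); z points along the fingers, y is the line along which they close (so a half turn about z gives the same grasp; the last joint's range is limited). The gripper opens to 85 mm and grips with 20 to 120 N. Pads are 22 mm wide; open, the fingers measure 114 mm over their backs; the gripper's body (76 mm by 85 mm) begins 54 mm behind the grasp point. The pads swing forward as they close: fully open they stand 13 mm farther back than shut.
Start: joints at [67.477, 21.618, 4.641, 73.018, 0, 83.68], TCP at [0.16, 0.552, 0.231] pointing down, gripper open.
Joint ranges: [-156.06, 156.06], [-48.1, 94.91], [-58.44, 69.94], [-101.28, 121.22], [-78.64, 73.56], [-180, 180]. Speed limits (degrees/s): [147.25, 147.25, 180, 180, 180, 180].

## Interface

Orientations are given as [roll, pitch, yaw] about the fixed x, y, z axes, in that order (R = Rz(yaw) Ry(pitch) Rx(roll)).
In Python, from bench import ctrl, viewer, order gives the robot as it stands.
- The arm moves only by the tool drive_tool, never from a script. Its arguments are lists of equal length, an entry for each row: "rot": the turn, a rotation vector about the world's x, y, z in rad, a list of three; "dp": the shift along the world's x, y, z in mm, a list of three; "fingers": the opening, from 0 (shut) to 1 (fully open). A call has 1 to 10 rows; each row shifts and turns the commanded pose from where the row before left it; what a row does not reach is not made up. A row lasts 1/8 s, in which the tool goes at most 62.5 mm and 10.7 degrees, less where a joint would pass 70% of its speed; a pose out of reach is approached as far as the arm can. A call with a gripper value outside its range is refused whole. The fingers move at their own pace and stop on an object; "force" is the grip in N (left out, the last holds). Time passes only in rows, so rows that do not move let the fingers close. It gives the time, the measured TCP pose, the force, the opening and the grip force at its end, in the units of the state.
- ctrl.get_obs(): the state, without advancing time (a new reading comes with each control period).
- viewer.grab_frame(name): name is "side" or "top"; returns (picture, depth): 400x640x3 uint8, blue, green, red; 400x640 float32, m along the optical axis (not along the pixel's ray), 0 where there is no reading.
- viewer.get_calibration(name): a dict with "K" (3x3 intrinsics, pixels), "camera_from_world" (4x4, takes a point from world to camera coordinates). Camera axes: x right, y up, looking along -z (the intrinsics and any distortion apply to the point x, -y, -z); pixel columns grow to the right and rows downward; lengths in m; the calibration is good to about 2 mm. A picture is of the moment at which its call begins. get_calibration takes no time and is no camera call.
- order.hand_in(): hands the job in; it is judged then, once.
The state is a dict: "t": time; "joints": joint angles; "joint_vel": joint speeds; "effort": joint torques, N m; "eef_pos": TCP position; "tcp_rot": TCP orientation; "wrist_force": force on the tool from outside, world axes, zero at the start; "ft_torque": the same for the moment, N m; "finger_gap": finger opening in m; "grip_force": force on a finger pad.
Only numpy, scipy, OpenCV 4.12 (cv2) and the standard library are available. Lean on these libraries where they do the work, as an engineer would, in place of code of your own. Each camera call takes 0.05 s, during which the arm holds its last target. There are 200 camera calls.

## Working session

There is one attempt and no reset: what is moved stays moved. The work goes in short steps, Python scripts to look and compute and a tool call to move; the robot and the scene stay as the last step left them, time stands still between calls to the robot, and variables do not carry over. Pictures are saved under pics/ and viewed, at most 10 in all, crops included, and the job is handed in when it is done.

Besides the shell and the picture viewer there is one more tool, called after ">>>" in YAML: its name, and indented under it one key for each argument. drive_tool: Moves the arm, as the interface text tells. Its arguments: {"type":"object","properties":{"rot":{"type":"array","items":{"type":"array","items":{"type":"number"}}},"dp":{"type":"array","items":{"type":"array","items":{"type":"number"}}},"fingers":{"type":"array","items":{"type":"number"}},"force":{"type":"number"}},"required":["rot","dp","fingers"]}

```bash
ls; mkdir -p pics; python3 - <<'E'
from bench import ctrl, viewer, order
import cv2,numpy as np
o=ctrl.get_obs();print(o,ctrl.grip_depth)
for n in("side","top"):
    p,d=viewer.grab_frame(n);cv2.imwrite(f"pics/{n}0.png",p);np.save(f"pics/{n}0.npy",d)
    c=viewer.get_calibration(n);print(n,c)
E
```

```text
pics
{'t': 0.0, 'joints': array([ 6.74762233e+01,  2.16625615e+01,  4.56297640e+00,  7.30151141e+01,
       -5.07662682e-05,  8.36792208e+01]), 'joint_vel': array([-0.05956114,  0.06231999,  0.03260138,  0.12041213, -0.01884244,
       -0.04713424]), 'effort': array([-9.94169350e-04, -4.63599944e+01,  2.69877541e+01,  2.07743305e-02,
       -3.94786302e-04,  8.78576742e-06]), 'eef_pos': array([0.16021042, 0.55157326, 0.2303545 ]), 'tcp_rot': array([-1.79885992e+02, -1.25773186e-02,  1.63796990e+02]), 'wrist_force': array([-0.65893411,  0.23488368,  0.36748507]), 'ft_torque': array([-0.07561988, -0.00454081, -0.02860966]), 'grip_force': 0.0, 'finger_gap': 0.08547099227219243} 0.0187
side {'K': array([[430.8746241 ,   0.        , 310.94638099],
       [  0.        , 430.8746241 , 201.93200272],
       [  0.        ,   0.        ,   1.        ]]), 'camera_from_world': array([[ 9.84846484e-01, -1.73427400e-01, -5.83745163e-04,
        -6.12755955e-01],
       [ 1.11005508e-01,  6.27776489e-01,  7.70437835e-01,
        -1.30161089e-01],
       [-1.33248569e-01, -7.58827791e-01,  6.37514864e-01,
        -1.16859087e+00],
       [ 0.00000000e+00,  0.00000000e+00,  0.00000000e+00,
         1.00000000e+00]])}
top {'K': array([[369.77560277,   0.        , 321.35474045],
       [  0.        , 369.77560277, 201.56811126],
       [  0.        ,   0.        ,   1.        ]]), 'camera_from_world': array([[ 0.01168285, -0.99977559,  0.01767126, -0.02669746],
       [ 0.98666404,  0.01439536,  0.16213221, -0.62256933],
       [-0.16235021,  0.01554143,  0.9866108 , -1.00739256],
       [ 0.        ,  0.        ,  0.        ,  1.        ]])}
```

View pics/side0.png

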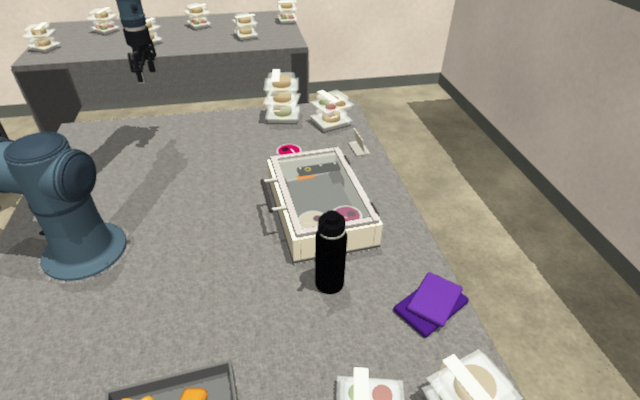

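View pics/top0.png

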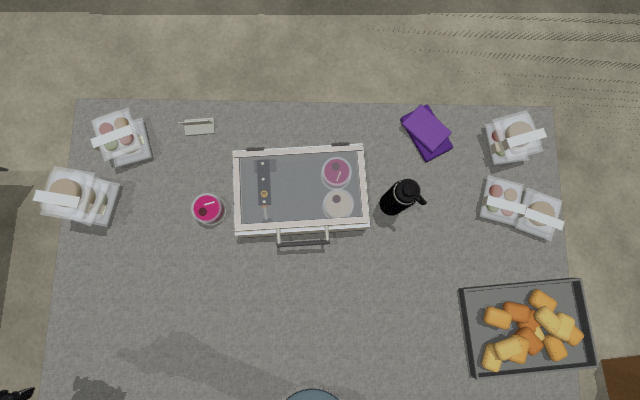

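The side view shows the closed chest at about (322,200), with the handle on the robot side at (272,195) and the flask at (330,255). The top view shows the chest at (233–368, 145–232), handle bar at (278–328, 243), hole/rod at (264,190), flask at (397,200) and cake_c at (208,209).

```bash
cat > h.py <<'E'
import cv2,numpy as np
from bench import ctrl, viewer, order
def cal(n):
    c=viewer.get_calibration(n);return c["K"],c["camera_from_world"]
def pts(n,d):
    K,T=cal(n);v,u=np.mgrid[:400,:640];x=(u-K[0,2])/K[0,0]*d;y=(v-K[1,2])/K[1,1]*d
    P=np.stack([x,-y,-d],-1);return (P-T[:3,3])@T[:3,:3]
def ray(n,uv,z):
    K,T=cal(n);uv=np.atleast_2d(uv).astype(float);r=np.stack([(uv[:,0]-K[0,2])/K[0,0],-(uv[:,1]-K[1,2])/K[1,1],-np.ones(len(uv))],-1)@T[:3,:3]
    o=-T[:3,:3].T@T[:3,3];return o+r*((z-o[2])/r[:,2])[:,None]
def proj(n,P):
    K,T=cal(n);P=np.atleast_2d(P)@T[:3,:3].T+T[:3,3];return np.stack([K[0,0]*P[:,0]/-P[:,2]+K[0,2],K[1,1]*P[:,1]/P[:,2]+K[1,2]],-1)
E
python3 - <<'E'
from h import *
for n,roi in(("top",(220,135,385,255)),("side",(255,140,395,265))):
    p=cv2.imread(f"pics/{n}0.png");d=np.load(f"pics/{n}0.npy");W=pts(n,d)
    m=np.zeros((400,640),bool);m[roi[1]:roi[3],roi[0]:roi[2]]=1
    print(n,"depth valid",(d>0).mean())
    hsv=cv2.cvtColor(p,cv2.COLOR_BGR2HSV)
    w=m&(hsv[...,1]<70)&(hsv[...,2]>150)&(W[...,2]>.075)&(W[...,2]<.125)&(W[...,0]>.45)&(d>0)
    q=W[w];print(len(q),np.median(q[:,2]),q.min(0),q.max(0))
    q=q[(np.abs(q[:,2]-.1)<.02)]
    print(cv2.minAreaRect(q[:,:2].astype(np.float32)))
    o=m&(hsv[...,0]>5)&(hsv[...,0]<25)&(hsv[...,1]>150)&(hsv[...,2]>120)
    v,u=np.nonzero(o);print("orange",len(u),u.mean() if len(u) else 0,v.mean() if len(u) else 0, np.median(W[o],0))
    # handle: raised points in front
    hm=m&(W[...,2]>.06)&(W[...,2]<.125)&(hsv[...,2]<110)&(d>0)
    cv2.imwrite(f"pics/h{n}.png",hm*255)
    qh=W[hm];print("dark",len(qh),qh.min(0),qh.max(0))
big=[cv2.resize(cv2.imread("pics/top0.png")[130:260,215:420],None,fx=3.8,fy=3.8,interpolation=cv2.INTER_CUBIC)]
cv2.imwrite("pics/c0.png",big[0])
E
```

```text
top depth valid 0.996015625
4142 0.10091917898596454 [ 0.50089024 -0.14964264  0.08239242] [0.78736946 0.23483106 0.1091524 ]
((0.6404731273651123, 0.04044918715953827), (0.2698346972465515, 0.37084585428237915), 4.336424827575684)
orange 0 0 0 [nan nan nan]
dark 926 [ 0.49282287 -0.19639561  0.0608541 ] [0.78903763 0.22005461 0.10700471]
side depth valid 0.996
5796 0.09915969964358043 [ 0.50138383 -0.15298142  0.07508779] [0.78453074 0.23010665 0.10921076]
((0.6396321058273315, 0.03917381167411804), (0.26834484934806824, 0.3719659447669983), 4.009188652038574)
orange 19 304.7368421052632 177.0 [0.61804074 0.09315662 0.09870259]
dark 623 [ 0.49135836 -0.26438968  0.06011578] [0.78667983 0.3179315  0.12484687]
  return _methods._mean(a, axis=axis, dtype=dtype,
  ret = um.true_divide(
[ WARN:0@0.385] global loadsave.cpp:1063 imwrite_ Unsupported depth image for selected encoder is fallbacked to CV_8U.
```

View pics/c0.png

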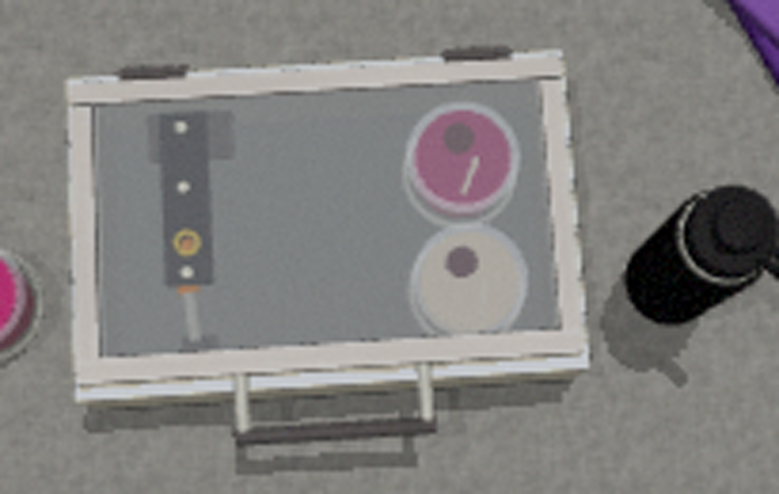

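The zoomed view shows the hole ring at crop (187,242), the bar handle from (237,437) to (435,425), and the case turned by about +4° (its left end is nearer the robot).

```bash
python3 - <<'E'
from h import *
p=cv2.imread("pics/top0.png");W=pts("top",np.load("pics/top0.npy"))
f=lambda c:np.array(c)/3.8-.5+.5/3.8+[215,130]
b=ray("top",f([[237,437],[435,425]]),.097);print("bar",b.round(4),b.mean(0),np.linalg.norm(b[1]-b[0]))
hb=ray("top",f([[67,80],[563,52],[588,366],[78,400]]),.1);print("corners",hb.round(4))
print("hole",ray("top",f([[187,242]]),.081),ray("top",f([[187,242]]),.103),"pivot end of rod",ray("top",f([[195,340]]),.065))
# rim rectangle: drop handle posts, take frame points by erosion-free crop in x
P=W.reshape(-1,3);g=cv2.cvtColor(p,cv2.COLOR_BGR2HSV).reshape(-1,3)
q=P[(abs(P[:,2]-.095)<.02)&(g[:,1]<70)&(g[:,2]>150)&(P[:,0]>.5)&(P[:,0]<.8)&(abs(P[:,1]-.04)<.22)]
th=np.deg2rad(4.2)
for k in range(3):
    R=np.array([[np.cos(th),np.sin(th)],[-np.sin(th),np.cos(th)]]);l=q[:,:2]@R.T
    print(np.rad2deg(th),"y ext",np.percentile(l[:,1],[.3,99.7]),"x max",np.percentile(l[:,0],[97,99.7]),"hist",np.histogram(l[:,0],bins=np.arange(.49,.80,.01)))
    # front/back edges: fit line of max x per y bin
    bins=np.arange(l[:,1].min()+.02,l[:,1].max()-.02,.01);mx=[l[(l[:,1]>a)&(l[:,1]<a+.01),0].max() for a in bins]
    s=np.polyfit(bins,mx,1);th-=s[0]
S=W[:]
v=ray("side",[[304.7,177]],.065);print("orange@.065 side",v, "sleeve mid")
# flask, bar from side depth
hs=np.load("pics/side0.npy");Ws=pts("side",hs)
for n,w in(("top",W),("side",Ws)):
    a=w.reshape(-1,3);a=a[(a[:,2]>.075)&(a[:,2]<.125)];c=np.array([np.cos(th),np.sin(th)]);bb=a[(a[:,0]>.44)&(a[:,0]<.52)&(a[:,1]>-.08)&(a[:,1]<.13)]
    print(n,len(bb),np.median(bb,0),bb.min(0),bb.max(0))
E
```

```text
bar [[ 0.4966  0.0997  0.097 ]
 [ 0.5068 -0.0399  0.097 ]] [0.50174401 0.02988356 0.097     ] 0.13997438380756094
corners [[ 0.7545  0.2315  0.1   ]
 [ 0.7822 -0.1321  0.1   ]
 [ 0.5499 -0.1484  0.1   ]
 [ 0.521   0.212   0.1   ]]
hole [[0.63887256 0.14227205 0.081     ]] [[0.63479831 0.13914128 0.103     ]] pivot end of rod [[0.56864287 0.13598058 0.065     ]]
4.2 y ext [-0.19043145  0.17808909] x max [0.77133872 0.77489749] hist (array([  0,   6,  20,  18, 212, 476, 498, 273, 135, 149, 169, 156, 124,
       124, 119,  86,  79,  89,  82,  88,  76,  59,  65,  76,  75,  43,
       419, 279, 147,   0,   0]), array([0.49, 0.5 , 0.51, 0.52, 0.53, 0.54, 0.55, 0.56, 0.57, 0.58, 0.59,
       0.6 , 0.61, 0.62, 0.63, 0.64, 0.65, 0.66, 0.67, 0.68, 0.69, 0.7 ,
       0.71, 0.72, 0.73, 0.74, 0.75, 0.76, 0.77, 0.78, 0.79, 0.8 ]))
4.228188768906148 y ext [-0.19076677  0.17775652] x max [0.77135692 0.77486569] hist (array([  0,   6,  20,  18, 212, 473, 502, 272, 135, 151, 167, 158, 123,
       125, 117,  86,  77,  91,  83,  88,  75,  60,  64,  76,  77,  40,
       422, 277, 147,   0,   0]), array([
[... 284 characters left out ...]
83] hist (array([  0,   6,  20,  18, 212, 473, 502, 272, 135, 151, 167, 158, 123,
       125, 117,  86,  77,  91,  83,  88,  75,  60,  64,  76,  77,  40,
       422, 277, 147,   0,   0]), array([0.49, 0.5 , 0.51, 0.52, 0.53, 0.54, 0.55, 0.56, 0.57, 0.58, 0.59,
       0.6 , 0.61, 0.62, 0.63, 0.64, 0.65, 0.66, 0.67, 0.68, 0.69, 0.7 ,
       0.71, 0.72, 0.73, 0.74, 0.75, 0.76, 0.77, 0.78, 0.79, 0.8 ]))
orange@.065 side [[0.62714626 0.13791239 0.065     ]] sleeve mid
top 270 [0.50230596 0.03536358 0.10127427] [ 0.49282287 -0.03947738  0.09291557] [0.51943458 0.10014766 0.10700471]
side 186 [0.50146679 0.02703685 0.10340478] [ 0.48930014 -0.04078731  0.09142012] [0.51934355 0.10233397 0.10775947]
```

>>> drive_tool:
  rot:
    - [0,0,-0.1215]
    - [0,0,-0.1215]
    - [0,0,-0.1215]
    - [0,0,-0.1215]
    - [0,0,-0.1215]
    - [0,0,-0.1215]
    - [0,0,-0.1215]
    - [0,0,-0.1215]
    - [0,0,-0.1215]
    - [0,0,-0.1215]
  dp:
    - [34.2,-52.2,-3]
    - [34.2,-52.2,-3]
    - [34.2,-52.2,-3]
    - [34.2,-52.2,-3]
    - [34.2,-52.2,-3]
    - [34.2,-52.2,-3]
    - [34.2,-52.2,-3]
    - [34.2,-52.2,-3]
    - [34.2,-52.2,-3]
    - [34.2,-52.2,-3]
  fingers: [0.3,0.3,0.3,0.3,0.3,0.3,0.3,0.3,0.3,0.3]
  force: 30

```text
t: 1.35
eef_pos: [0.503, 0.0283, 0.2009]
tcp_rot: [-180.0, -0.0, 93.9]
wrist_force: [0.7, 0.6, 0.9]
finger_gap: 0.0259
grip_force: 0.0
```

>>> drive_tool:
  rot:
    - [0,0,0]
    - [0,0,0]
  dp:
    - [0,0,0]
    - [0,0,0]
  fingers: [0.3,0.3]

```text
t: 1.6
eef_pos: [0.5017, 0.0303, 0.2008]
tcp_rot: [-179.9, -0.0, 94.2]
wrist_force: [-0.5, -0.0, -0.5]
finger_gap: 0.0259
grip_force: 0.0
```

>>> drive_tool:
  rot:
    - [0,0,0]
    - [0,0,0]
    - [0,0,0]
    - [0,0,0]
    - [0,0,0]
    - [0,0,0]
    - [0,0,0]
  dp:
    - [0,0,-40]
    - [0,0,-35]
    - [0,0,-20]
    - [0,0,-12]
    - [0,0,-11]
    - [0,0,0]
    - [0,0,0]
  fingers: [0.3,0.3,0.3,0.3,0.3,0.3,0.3]

```text
t: 2.48
eef_pos: [0.503, 0.0303, 0.084]
tcp_rot: [179.9, 0.0, 94.2]
wrist_force: [1.1, -0.2, -0.3]
finger_gap: 0.0256
grip_force: 0.0
```

>>> drive_tool:
  rot:
    - [0,0,0]
    - [0,0,0]
    - [0,0,0]
    - [0,0,0]
  dp:
    - [0,0,0]
    - [0,0,0]
    - [0,0,0]
    - [0,0,0]
  fingers: [0,0,0,0]
  force: 30

```text
t: 2.98
eef_pos: [0.5014, 0.03, 0.0839]
tcp_rot: [-179.9, 0.0, 94.2]
wrist_force: [-4.1, -0.2, 5.4]
finger_gap: 0.0108
grip_force: 29.6
```

```bash
cat > plan.py <<'E'
import numpy as np
th=np.deg2rad(4.228);ex=np.array([np.cos(th),np.sin(th),0]);ey=np.array([-np.sin(th),np.cos(th),0]);C=np.array([.6540,.0413,0])
w=lambda x,y,z:C+ex*x+ey*y+np.array([0,0,z])
tz=lambda t:ex*np.sin(t)+np.array([0,0,-np.cos(t)])   # tool axis, tilt t towards the hinge
def lift(a,t,off=.015): # bar centre at lid angle a, TCP off beyond it
    c,s=np.cos(a),np.sin(a);return w(.105-.258*c+.006*s,0,.091+.258*s+.006*c)+off*tz(t)
def table(As,Ts,f):
    P=[f(a,t) for a,t in zip(As,Ts)]
    for i in range(1,len(P)):print(f"{As[i]:.2f}",((P[i]-P[i-1])*1000).round(1).tolist(),"rot",(-(Ts[i]-Ts[i-1])*ey).round(4).tolist(),P[i].round(3))
E
python3 - <<'E'
from plan import *
A=np.linspace(0,1.32,31);table(A,np.linspace(0,np.deg2rad(30),31),lift)
E
```

```text
0.04 [0.8, 0.1, 11.3] rot [0.0013, -0.0174, -0.0] [0.502 0.03  0.093]
0.09 [1.3, 0.1, 11.3] rot [0.0013, -0.0174, -0.0] [0.503 0.03  0.105]
0.13 [1.8, 0.1, 11.3] rot [0.0013, -0.0174, -0.0] [0.505 0.03  0.116]
0.18 [2.3, 0.2, 11.2] rot [0.0013, -0.0174, -0.0] [0.507 0.03  0.127]
0.22 [2.7, 0.2, 11.1] rot [0.0013, -0.0174, -0.0] [0.51  0.031 0.138]
0.26 [3.2, 0.2, 11.0] rot [0.0013, -0.0174, -0.0] [0.513 0.031 0.149]
0.31 [3.7, 0.3, 10.8] rot [0.0013, -0.0174, -0.0] [0.517 0.031 0.16 ]
0.35 [4.2, 0.3, 10.7] rot [0.0013, -0.0174, -0.0] [0.521 0.031 0.171]
0.40 [4.6, 0.3, 10.5] rot [0.0013, -0.0174, -0.0] [0.526 0.032 0.181]
0.44 [5.1, 0.4, 10.3] rot [0.0013, -0.0174, -0.0] [0.531 0.032 0.192]
0.48 [5.5, 0.4, 10.1] rot [0.0013, -0.0174, -0.0] [0.537 0.033 0.202]
0.53 [6.0, 0.4, 9.9] rot [0.0013, -0.0174, -0.0] [0.543 0.033 0.211]
0.57 [6.4, 0.5, 9.6] rot [0.0013, -0.0174, -0.0] [0.549 0.034 0.221]
0.62 [6.8, 0.5, 9.3] rot [0.0013, -0.0174, -0.0] [0.556 0.034 0.23 ]
0.66 [7.2, 0.5, 9.0] rot [0.0013, -0.0174, -0.0] [0.563 0.035 0.239]
0.70 [7.6, 0.6, 8.7] rot [0.0013, -0.0174, -0.0] [0.57
[... 287 characters left out ...]
8 ]
0.92 [9.3, 0.7, 6.9] rot [0.0013, -0.0174, -0.0] [0.614 0.038 0.287]
0.97 [9.6, 0.7, 6.5] rot [0.0013, -0.0174, -0.0] [0.623 0.039 0.293]
1.01 [9.8, 0.7, 6.1] rot [0.0013, -0.0174, -0.0] [0.633 0.04  0.299]
1.06 [10.1, 0.7, 5.7] rot [0.0013, -0.0174, -0.0] [0.643 0.041 0.305]
1.10 [10.3, 0.8, 5.2] rot [0.0013, -0.0174, -0.0] [0.654 0.041 0.31 ]
1.14 [10.5, 0.8, 4.8] rot [0.0013, -0.0174, -0.0] [0.664 0.042 0.315]
1.19 [10.7, 0.8, 4.3] rot [0.0013, -0.0174, -0.0] [0.675 0.043 0.319]
1.23 [10.9, 0.8, 3.9] rot [0.0013, -0.0174, -0.0] [0.686 0.044 0.323]
1.28 [11.1, 0.8, 3.4] rot [0.0013, -0.0174, -0.0] [0.697 0.044 0.326]
1.32 [11.2, 0.8, 2.9] rot [0.0013, -0.0174, -0.0] [0.708 0.045 0.329]
```

>>> drive_tool:
  rot:
    - [0.0013,-0.0174,0]
    - [0.0013,-0.0174,0]
    - [0.0013,-0.0174,0]
    - [0.0013,-0.0174,0]
    - [0.0013,-0.0174,0]
    - [0.0013,-0.0174,0]
    - [0.0013,-0.0174,0]
    - [0.0013,-0.0174,0]
    - [0.0013,-0.0174,0]
    - [0.0013,-0.0174,0]
  dp:
    - [0.8,0.1,11.3]
    - [1.3,0.1,11.3]
    - [1.8,0.1,11.3]
    - [2.3,0.2,11.2]
    - [2.7,0.2,11.1]
    - [3.2,0.2,11]
    - [3.7,0.3,10.8]
    - [4.2,0.3,10.7]
    - [4.6,0.3,10.5]
    - [5.1,0.4,10.3]
  fingers: [0,0,0,0,0,0,0,0,0,0]
  force: 45

```text
t: 4.22
eef_pos: [0.5277, 0.0321, 0.1917]
tcp_rot: [170.4, 0.0, 94.2]
wrist_force: [-9.4, -3.6, -6.4]
finger_gap: 0.0102
grip_force: 43.9
```

>>> drive_tool:
  rot:
    - [0.0013,-0.0174,0]
    - [0.0013,-0.0174,0]
    - [0.0013,-0.0174,0]
    - [0.0013,-0.0174,0]
    - [0.0013,-0.0174,0]
    - [0.0013,-0.0174,0]
    - [0.0013,-0.0174,0]
    - [0.0013,-0.0174,0]
    - [0.0013,-0.0174,0]
    - [0.0013,-0.0174,0]
  dp:
    - [5.5,0.4,10.1]
    - [6,0.4,9.9]
    - [6.4,0.5,9.6]
    - [6.8,0.5,9.3]
    - [7.2,0.5,9]
    - [7.6,0.6,8.7]
    - [8,0.6,8.4]
    - [8.3,0.6,8]
    - [8.7,0.6,7.7]
    - [9,0.7,7.3]
  fingers: [0,0,0,0,0,0,0,0,0,0]

```text
t: 5.48
eef_pos: [0.5996, 0.0376, 0.2827]
tcp_rot: [160.4, 0.0, 94.1]
wrist_force: [-29.7, -3.0, 16.2]
finger_gap: 0.0101
grip_force: 47.6
```

>>> drive_tool:
  rot:
    - [0.0013,-0.0174,0]
    - [0.0013,-0.0174,0]
    - [0.0013,-0.0174,0]
    - [0.0013,-0.0174,0]
    - [0.0013,-0.0174,0]
    - [0.0013,-0.0174,0]
    - [0.0013,-0.0174,0]
    - [0.0013,-0.0174,0]
    - [0.0013,-0.0174,0]
    - [0.0013,-0.0174,0]
  dp:
    - [8,0.7,9]
    - [8.5,0.7,8]
    - [9,0.7,7]
    - [9.8,0.7,6.5]
    - [10,0.8,5.6]
    - [10.2,0.8,5.1]
    - [10.5,0.8,4.6]
    - [10.7,0.8,4.1]
    - [11,0.8,3.7]
    - [11,0.8,3.2]
  fingers: [0,0,0,0,0,0,0,0,0,0]

```text
t: 6.72
eef_pos: [0.7016, 0.0455, 0.3373]
tcp_rot: [150.2, -0.1, 94.2]
wrist_force: [-9.5, -1.8, -6.1]
finger_gap: 0.0102
grip_force: 44.1
```

```bash
python3 - <<'E'
from h import *
print(ctrl.get_obs()["joints"].round(1))
a,d=viewer.grab_frame("side");b,e=viewer.grab_frame("top");np.save("pics/s1.npy",d);np.save("pics/t1.npy",e)
cv2.imwrite("pics/s1.png",a);cv2.imwrite("pics/t1.png",b)
v=[cv2.resize(i,(390,390),interpolation=cv2.INTER_CUBIC) for i in(a[90:270,220:400],b[90:270,200:380])]
cv2.imwrite("pics/m1.png",np.hstack(v))
E
```

```text
[-3.1 10.1 -4.  46.4  3.7 83.7]
```

View pics/m1.png

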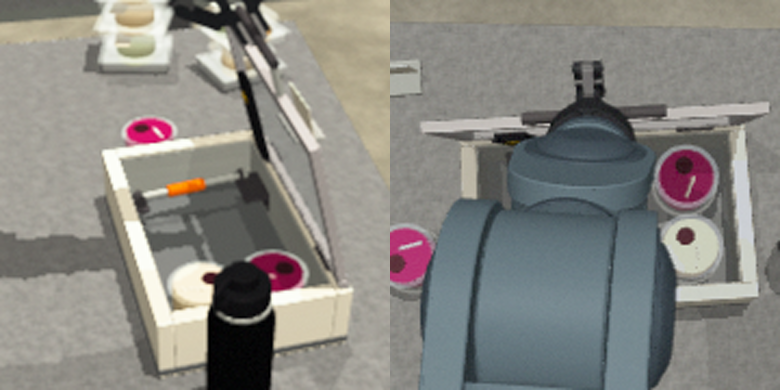

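The lid is up at about 1.28 rad, and the rod is visible with its sleeve at m1 (186,187). I'll measure the sleeve and plan the transfer.

```bash
cat >> plan.py <<'E'
from scipy.spatial.transform import Rotation as Ro
def Rt(t,y=ey):
    z=tz(t);return np.stack([np.cross(y,z),y,z],1)
def rod(phi,t,lat=0,grip=.070):
    return w(-.084+grip*np.cos(phi),.100+lat,.060+grip*np.sin(phi))+.0187*tz(t)
def step(P0,R0,P1,R1,n):
    v=Ro.from_matrix(R1@R0.T).as_rotvec();print(n,"rows dp",((P1-P0)*1000/n).round(1).tolist(),"rot",(v/n).round(4).tolist(),"deg/row",np.rad2deg(np.linalg.norm(v))/n,"->",P1.round(3))
E
python3 - <<'E'
from plan import *;from h import *
a=cv2.imread("pics/s1.png");W=pts("side",np.load("pics/s1.npy"));g=cv2.cvtColor(a,cv2.COLOR_BGR2HSV)
m=(g[...,0]>5)&(g[...,0]<20)&(g[...,1]>170);m[:165]=0;m[190:]=0;m[:,:290]=0;m[:,325:]=0
q=W[m];l=(q-C)@np.stack([ex,ey,[0,0,1]],1);print(len(q),"sleeve local med",np.median(l,0),l.min(0),l.max(0))
v,u=np.nonzero(m);print("proj sleeve ends expected",proj("side",[w(-.042,.1,.0685),w(.013,.1,.0685)]).round(1),"seen",u.min(),u.max(),v[u==u.min()].mean(),v[u==u.max()].mean())
# lid angle from handle-held tcp
T=np.array([.7016,.0455,.3373]);b=T-.013*tz(np.deg2rad(30));bl=(b-C)@np.stack([ex,ey,[0,0,1]],1)
print("bar local",bl,"angle",np.arctan2(bl[2]-.091,.105-bl[0])-.023)
d=np.deg2rad
R0=Ro.from_euler("xyz",[150.2,-.1,94.2],degrees=True).as_matrix()
P=T;P1=T-.06*tz(d(30));step(P,R0,P1,R0,2)
R1=Rt(d(20));P2=w(-.15,.08,.30);step(P1,R0,P2,R1,9)
G=rod(0,d(20));P3=G-.09*tz(d(20));step(P2,R1,P3,R1,4);step(P3,R1,G,R1,3)
E
```

```text
91 sleeve local med [-0.01482056  0.10328552  0.06581023] [-0.26150411 -0.93588323  0.0154124 ] [0.02594976 0.16039127 0.84491738]
proj sleeve ends expected [[297.4 176.8]
 [314.9 174.2]] seen 297 314 176.0 175.5
bar local [0.04128011 0.00067923 0.34855833] angle 1.3052663548932169
2 rows dp [-15.0, -1.1, 26.0] rot [0.0, 0.0, 0.0] deg/row 0.0 -> [0.672 0.043 0.389]
9 rows dp [-19.2, 7.4, -9.9] rot [-0.0746, 0.0093, 0.1585] deg/row 10.053924633490633 -> [0.499 0.11  0.3  ]
4 rows dp [27.5, 7.0, -43.2] rot [0.0, 0.0, 0.0] deg/row 0.0 -> [0.608 0.138 0.127]
3 rows dp [10.2, 0.8, -28.2] rot [0.0, 0.0, 0.0] deg/row 0.0 -> [0.639 0.14  0.042]
```

>>> drive_tool:
  rot:
    - [0,0,0]
    - [0,0,0]
    - [0,0,0]
    - [0,0,0]
    - [0,0,0]
    - [0,0,0]
  dp:
    - [0,0,0]
    - [0,0,0]
    - [0,0,0]
    - [-15,-1.1,26]
    - [-15,-1.1,26]
    - [-15,-1.1,26]
  fingers: [0.32,0.32,0.32,0.32,0.32,0.32]

```text
t: 7.58
eef_pos: [0.6593, 0.0422, 0.4175]
tcp_rot: [149.9, -0.0, 94.2]
wrist_force: [-0.1, 1.2, 0.4]
finger_gap: 0.0272
grip_force: 0.0
```

>>> drive_tool:
  rot:
    - [-0.0746,0.0093,0.1585]
    - [-0.0746,0.0093,0.1585]
    - [-0.0746,0.0093,0.1585]
    - [-0.0746,0.0093,0.1585]
    - [-0.0746,0.0093,0.1585]
    - [-0.0746,0.0093,0.1585]
    - [-0.0746,0.0093,0.1585]
    - [-0.0746,0.0093,0.1585]
    - [-0.0746,0.0093,0.1585]
    - [0,0,0]
  dp:
    - [-17.6,7.5,-12.8]
    - [-17.6,7.5,-12.8]
    - [-17.6,7.5,-12.8]
    - [-17.6,7.5,-12.8]
    - [-17.6,7.5,-12.8]
    - [-17.6,7.5,-12.8]
    - [-17.6,7.5,-12.8]
    - [-17.6,7.5,-12.8]
    - [-17.6,7.5,-12.8]
    - [0,0,0]
  fingers: [0.5,0.5,0.5,0.5,0.5,0.5,0.5,0.5,0.5,0.5]

```text
t: 8.82
eef_pos: [0.5002, 0.1102, 0.3003]
tcp_rot: [179.7, 20.1, -175.8]
wrist_force: [-0.1, -0.2, 0.6]
finger_gap: 0.0425
grip_force: 0.0
```

>>> drive_tool:
  rot:
    - [0,0,0]
    - [0,0,0]
    - [0,0,0]
    - [0,0,0]
    - [0,0,0]
    - [0,0,0]
    - [0,0,0]
    - [0,0,0]
  dp:
    - [27,7,-43.2]
    - [27,7,-43.2]
    - [27,7,-43.2]
    - [27,7,-43.2]
    - [10.2,0.6,-28.2]
    - [10.2,0.6,-28.2]
    - [10.2,0.6,-28.2]
    - [0,0,0]
  fingers: [0.5,0.5,0.5,0.5,0.5,0.5,0.5,0.5]

```text
t: 9.82
eef_pos: [0.6395, 0.1388, 0.0412]
tcp_rot: [179.8, 19.9, -175.9]
wrist_force: [-0.6, 0.4, 0.5]
finger_gap: 0.0428
grip_force: 0.0
```

>>> drive_tool:
  rot:
    - [0,0,0]
    - [0,0,0]
    - [0,0,0]
  dp:
    - [0,0,0]
    - [0,0,0]
    - [0,0,0]
  fingers: [0,0,0]
  force: 20

```text
t: 10.2
eef_pos: [0.6409, 0.14, 0.0449]
tcp_rot: [179.7, 20.3, -175.8]
wrist_force: [2.2, 2.5, 0.6]
finger_gap: 0.0165
grip_force: 20.1
```

```bash
python3 - <<'E'
from plan import *
n=9;F=np.linspace(0,.809,n+1);T=np.deg2rad(np.linspace(20,50,n+1));table(F,T,rod)
E
```

```text
0.09 [0.7, 0.1, 6.7] rot [0.0043, -0.058, -0.0] [0.64  0.141 0.049]
0.18 [0.1, 0.0, 6.7] rot [0.0043, -0.058, -0.0] [0.64  0.141 0.056]
0.27 [-0.4, -0.0, 6.6] rot [0.0043, -0.058, -0.0] [0.639 0.14  0.062]
0.36 [-1.0, -0.1, 6.6] rot [0.0043, -0.058, -0.0] [0.638 0.14  0.069]
0.45 [-1.6, -0.1, 6.4] rot [0.0043, -0.058, -0.0] [0.637 0.14  0.075]
0.54 [-2.1, -0.2, 6.2] rot [0.0043, -0.058, -0.0] [0.635 0.14  0.082]
0.63 [-2.6, -0.2, 6.0] rot [0.0043, -0.058, -0.0] [0.632 0.14  0.088]
0.72 [-3.1, -0.2, 5.7] rot [0.0043, -0.058, -0.0] [0.629 0.14  0.093]
0.81 [-3.6, -0.3, 5.4] rot [0.0043, -0.058, -0.0] [0.625 0.139 0.099]
```

>>> drive_tool:
  rot:
    - [0.0043,-0.058,0]
    - [0.0043,-0.058,0]
    - [0.0043,-0.058,0]
    - [0.0043,-0.058,0]
    - [0.0043,-0.058,0]
    - [0.0043,-0.058,0]
    - [0.0043,-0.058,0]
    - [0.0043,-0.058,0]
    - [0.0043,-0.058,0]
  dp:
    - [0.7,0.1,6.7]
    - [0.1,0,6.7]
    - [-0.4,0,6.6]
    - [-1,-0.1,6.6]
    - [-1.6,-0.1,6.4]
    - [-2.1,-0.2,6.2]
    - [-2.6,-0.2,6]
    - [-3.1,-0.2,5.7]
    - [-3.6,-0.3,5.4]
  fingers: [0,0,0,0,0,0,0,0,0]

```text
t: 11.32
eef_pos: [0.6319, 0.1408, 0.1001]
tcp_rot: [180.0, 49.0, -175.7]
wrist_force: [-21.7, -3.9, -16.5]
finger_gap: 0.0157
grip_force: 19.7
```

>>> drive_tool:
  rot:
    - [0,0,0]
  dp:
    - [0,0,0]
  fingers: [0]

```text
t: 11.45
eef_pos: [0.6329, 0.1411, 0.1013]
tcp_rot: [179.9, 49.2, -175.7]
wrist_force: [-2.2, -0.1, -5.7]
finger_gap: 0.0163
grip_force: 19.5
```

```bash
python3 - <<'E'
from h import *;from plan import *
a,d=viewer.grab_frame("side");b,e=viewer.grab_frame("top");np.save("pics/s2.npy",d);np.save("pics/t2.npy",e)
cv2.imwrite("pics/s2.png",a);cv2.imwrite("pics/t2.png",b)
v=[cv2.resize(i,(390,390),interpolation=cv2.INTER_CUBIC) for i in(a[110:230,255:375],b[120:240,220:340])]
cv2.imwrite("pics/m2.png",np.hstack(v))
tip=w(-.084+.155*np.cos(.809)+.0095*.764,.1,.06+.155*np.sin(.809)+.0095*.645)
for n in("side","top"):print(n,proj(n,[tip,w(-.084,.1,.06)]))
E
```

```text
side [[320.85279541 142.73586834]
 [283.97726303 181.1103158 ]]
top [[258.80359846 171.58087654]
 [266.51425424 221.36728573]]
```

View pics/m2.png

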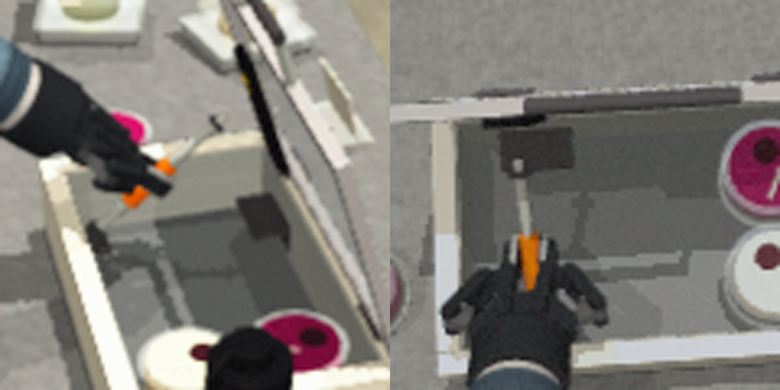

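The rod is gripped and raised, with the pin tip at about side (322,147) and top (259,171). The lid is well above it. I'll triangulate the tip.

```bash
cat >> h.py <<'E'
def tri(us,ut):
    A=[];b=[]
    for n,u in(("side",us),("top",ut)):
        K,T=cal(n);D=np.diag([1,-1,-1])@T[:3];P=K@D
        for i in(0,1):A.append(P[i]-u[i]*P[2])
    A=np.array(A);x,r,*_=np.linalg.lstsq(A[:,:3],-A[:,3],rcond=None);return x,r
E
python3 - <<'E'
from h import *;from plan import *
B=np.stack([ex,ey,[0,0,1]],1)
x,r=tri((322.1,147.2),(259.1,170.8));l=(x-C)@B;q=l-[-.084,.1,.06]
print("tip",l,r,"len",np.linalg.norm(q),"elev",np.arctan2(q[2],np.hypot(q[0],q[1]))+.0062,"swivel",np.arctan2(q[1],q[0]))
for phi in(.72,.76,.809):
  t=w(-.084+.155*np.cos(phi)+.0095*np.cos(phi-.108),.1,.06+.155*np.sin(phi)+.0095*np.sin(phi-.108));print(phi,proj("side",t),proj("top",t))
a=cv2.imread("pics/s2.png");b=cv2.imread("pics/t2.png")
v=[cv2.resize(i,(390,390),interpolation=cv2.INTER_NEAREST) for i in(a[133:172,295:334],b[155:194,240:279])]
cv2.imwrite("pics/m3.png",np.hstack(v))
# lid angle: points on lid (top view depth, handle bar & front edge), left part of lid
for n in("side","top"):
  W=(pts(n,np.load(f"pics/{n[0]}2.npy"))-C)@B;s=(abs(W[...,1])<.19)&(W[...,2]>.2)&(W[...,2]<.38)&(W[...,0]>-.05)&(W[...,0]<.11)
  q=W[s];an=np.arctan2(q[:,2]-.091,.105-q[:,0]);print(n,len(q),np.percentile(an,[5,25,50,75,95]),"top z",np.percentile(q[:,2],99))
E
```

```text
tip [0.03551781 0.10162912 0.16143946] [0.26963714] len 0.1567709323803521 elev 0.70991582949411 swivel 0.013629956000793506
0.72 [[324.11615004 145.39647782]] [[259.28341193 168.77843505]]
0.76 [[322.69462408 144.1675217 ]] [[259.06125051 169.97362955]]
0.809 [[320.8534171  142.73583364]] [[258.80358262 171.58017427]]
side 1216 [1.24060745 1.25648847 1.26313477 1.27618436 1.30297896] top z 0.34630545329716195
top 958 [1.23727431 1.26562316 1.27927786 1.29347881 1.307803  ] top z 0.34533046962544645
```

View pics/m3.png

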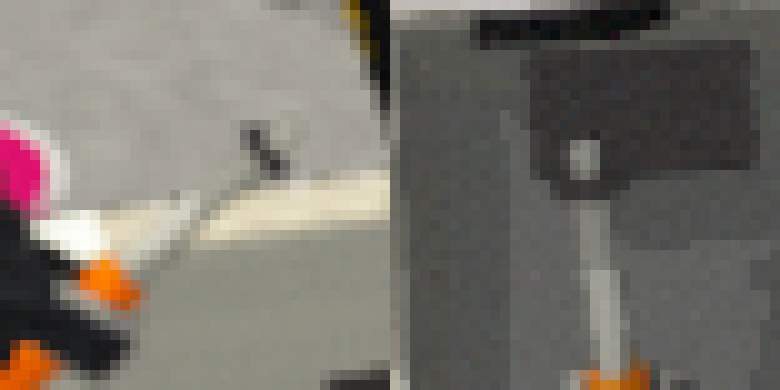

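>>> drive_tool:
  rot:
    - [0.0011,-0.015,0]
    - [0.0011,-0.015,0]
    - [0.0011,-0.015,0]
    - [0,0,0]
  dp:
    - [-1.3,-0.1,1.3]
    - [-1.2,-0.1,1.2]
    - [-1.2,-0.1,1.2]
    - [0,0,0]
  fingers: [0,0,0,0]

```text
t: 12.05
eef_pos: [0.6387, 0.1434, 0.1058]
tcp_rot: [-179.7, 50.4, -175.7]
wrist_force: [-14.9, -3.5, -14.6]
finger_gap: 0.0164
grip_force: 21.3
```

```bash
cat > look.py <<'E'
import sys
from h import *
k=sys.argv[1]
a,d=viewer.grab_frame("side");b,e=viewer.grab_frame("top")
cv2.imwrite(f"pics/s{k}.png",a);cv2.imwrite(f"pics/t{k}.png",b);np.save(f"pics/s{k}.npy",d);np.save(f"pics/t{k}.npy",e)
v=[cv2.resize(i,(390,390),interpolation=cv2.INTER_NEAREST) for i in(a[133:172,295:334],b[155:194,240:279])]
cv2.imwrite(f"pics/m{k}.png",np.hstack(v))
E
python3 look.py 4
```

```text
(no output)
```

View pics/m4.png

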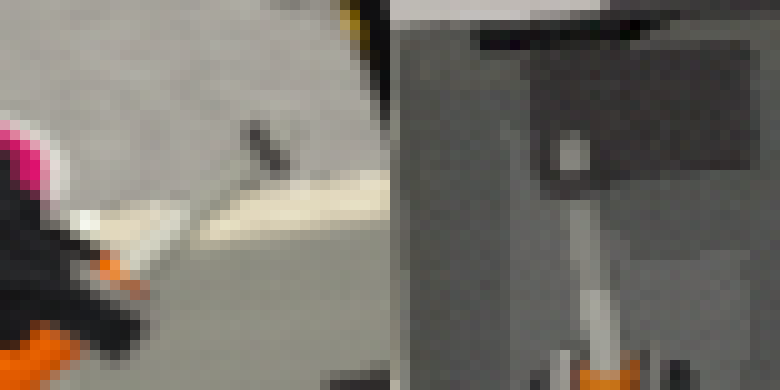

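The tip hardly moved up, and the tool crept outwards along the sleeve instead. I'll hold briefly to read the drift.

>>> drive_tool:
  rot:
    - [0,0,0]
    - [0,0,0]
  dp:
    - [0,0,0]
    - [0,0,0]
  fingers: [0,0]

```text
t: 12.4
eef_pos: [0.6387, 0.1434, 0.1058]
tcp_rot: [-179.7, 50.4, -175.7]
wrist_force: [-14.6, -3.9, -15.1]
finger_gap: 0.016
grip_force: 21.3
```

```bash
python3 - <<'E'
from bench import ctrl
o=ctrl.get_obs();print({k:(v.round(3) if hasattr(v,'round') else v) for k,v in o.items()}); print([x for x in dir(ctrl) if x[0]!='_'])
E
```

```text
{'t': 12.4, 'joints': array([  8.922,  15.227, -58.439, -33.914,  -3.827,   2.937]), 'joint_vel': array([-0.023, -0.069, -0.061, -0.009,  0.017, -0.05 ]), 'effort': array([  0.194, -45.238,  21.732, -16.557,   0.315,   0.16 ]), 'eef_pos': array([0.639, 0.143, 0.106]), 'tcp_rot': array([-179.711,   50.354, -175.674]), 'wrist_force': array([-14.628,  -3.939, -15.077]), 'ft_torque': array([-0.74 ,  4.61 , -0.263]), 'grip_force': 21.260728240013123, 'finger_gap': 0.015999212451642285}
['Unreachable', 'get_obs', 'grip_depth']
```

Joint 3 sits on its limit (−58.44°), so the 50° tilt was out of reach. I'll reduce the tilt to 32° and correct the position.

>>> drive_tool:
  rot:
    - [-0.0047,0.064,0]
    - [-0.0047,0.064,0]
    - [-0.0047,0.064,0]
    - [-0.0047,0.064,0]
    - [-0.0047,0.064,0]
    - [0,0,0]
    - [0,0,0]
  dp:
    - [-2.1,-0.7,-0.4]
    - [-2.1,-0.7,-0.4]
    - [-2.1,-0.7,-0.4]
    - [-2,-0.8,-0.3]
    - [-2,-0.8,-0.3]
    - [0,0,0]
    - [0,0,0]
  fingers: [0,0,0,0,0,0,0]

```text
t: 13.28
eef_pos: [0.6326, 0.1407, 0.1105]
tcp_rot: [-179.9, 32.9, -175.8]
wrist_force: [-1.1, -1.4, -2.2]
finger_gap: 0.016
grip_force: 19.8
```

```bash
python3 look.py 5; python3 - <<'E'
from bench import ctrl
print(ctrl.get_obs()["joints"].round(1))
E
```

```text
[  8.   12.7 -39.4   5.   -2.1   3.1]
```

View pics/m5.png

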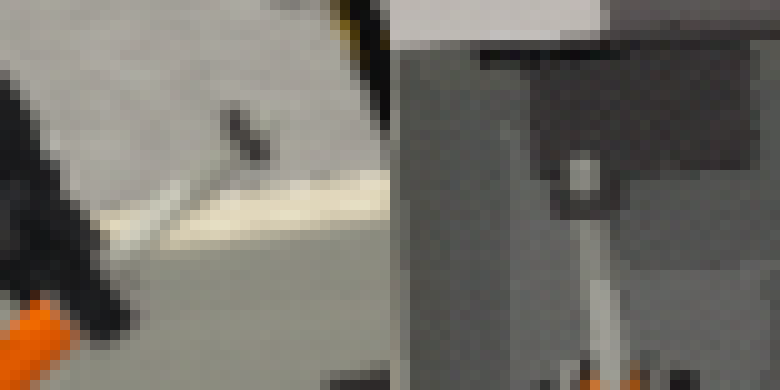

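Shoulder centre is at about side (319.0,145.7), and the pin in the top view is at (258.8,172). I'll compare these with the expected pixels.

```bash
python3 - <<'E'
from h import *;from plan import *
B=np.stack([ex,ey,[0,0,1]],1)
for phi in(.74,.78,.809,.83,.85):
  s=w(-.084+.155*np.cos(phi),.1,.06+.155*np.sin(phi));t=s+.0095*(ex*np.cos(phi-.108)+[0,0,np.sin(phi-.108)])
  print(phi,*[proj(n,P).round(1)[0] for P in(s,t) for n in("side","top")])
# dark collar centroid per frame side; lighter pin top
for k in(2,4,5):
  a=cv2.imread(f"pics/s{k}.png").max(2)[133:153,313:328];m=a<95;m[:,12:]=0
  n,L,S,c=cv2.connectedComponentsWithStats(m.astype(np.uint8));i=1+S[1:,4].argmax();print(k,"collar side",c[i]+[313,133],S[i,4])
  for v in "st":
    W=(pts({"s":"side","t":"top"}[v],np.load(f"pics/{v}{k}.npy"))-C)@B;s=(abs(W[...,1])<.08)&(W[...,2]>.22)&(W[...,2]<.38)&(W[...,0]>-.08)&(W[...,0]<.11)
    q=W[s];an=np.arctan2(q[:,2]-.091,.105-q[:,0]);print("  lid",v,len(q),np.percentile(an,[25,50,75]).round(3),np.percentile(q[:,2],98).round(3))
E
```

```text
0.74 [320.9 146.8] [259.6 172.8] [323.4 144.8] [259.2 169.4]
0.78 [319.5 145.6] [259.4 174. ] [322.  143.6] [259.  170.6]
0.809 [318.4 144.9] [259.3 174.9] [320.9 142.7] [258.8 171.6]
0.83 [317.6 144.3] [259.2 175.6] [320.  142.1] [258.7 172.3]
0.85 [316.9 143.8] [259.1 176.3] [319.2 141.6] [258.6 173. ]
2 collar side [321.14285714 148.14285714] 7
  lid s 495 [1.258 1.263 1.274] 0.346
  lid t 422 [1.267 1.279 1.29 ] 0.345
4 collar side [321.28571429 147.71428571] 7
  lid s 477 [1.248 1.252 1.264] 0.345
  lid t 450 [1.257 1.27  1.283] 0.345
5 collar side [319.1 146.4] 10
  lid s 484 [1.222 1.23  1.241] 0.343
  lid t 548 [1.233 1.248 1.264] 0.343
```

Swing is about 0.80 and swivel about 0, with the lid near 1.2. I'll hold while the lid sinks.

>>> drive_tool:
  rot:
    - [0,0,0]
    - [0,0,0]
    - [0,0,0]
    - [0,0,0]
    - [0,0,0]
    - [0,0,0]
    - [0,0,0]
    - [0,0,0]
    - [0,0,0]
    - [0,0,0]
  dp:
    - [0,0,0]
    - [0,0,0]
    - [0,0,0]
    - [0,0,0]
    - [0,0,0]
    - [0,0,0]
    - [0,0,0]
    - [0,0,0]
    - [0,0,0]
    - [0,0,0]
  fingers: [0,0,0,0,0,0,0,0,0,0]

```text
t: 14.62
eef_pos: [0.6326, 0.141, 0.1104]
tcp_rot: [-179.9, 32.8, -175.8]
wrist_force: [-0.4, -2.0, -1.6]
finger_gap: 0.0162
grip_force: 19.9
```

>>> drive_tool:
  rot:
    - [0,0,0]
    - [0,0,0]
    - [0,0,0]
    - [0,0,0]
    - [0,0,0]
    - [0,0,0]
    - [0,0,0]
    - [0,0,0]
    - [0,0,0]
    - [0,0,0]
  dp:
    - [0,0,0]
    - [0,0,0]
    - [0,0,0]
    - [0,0,0]
    - [0,0,0]
    - [0,0,0]
    - [0,0,0]
    - [0,0,0]
    - [0,0,0]
    - [0,0,0]
  fingers: [0,0,0,0,0,0,0,0,0,0]

```text
t: 15.88
eef_pos: [0.6326, 0.1411, 0.1104]
tcp_rot: [-180.0, 32.8, -175.8]
wrist_force: [-0.3, -1.2, -1.0]
finger_gap: 0.0162
grip_force: 19.9
```

>>> drive_tool:
  rot:
    - [0,0,0]
    - [0,0,0]
    - [0,0,0]
    - [0,0,0]
    - [0,0,0]
    - [0,0,0]
    - [0,0,0]
    - [0,0,0]
    - [0,0,0]
    - [0,0,0]
  dp:
    - [0,0,0]
    - [0,0,0]
    - [0,0,0]
    - [0,0,0]
    - [0,0,0]
    - [0,0,0]
    - [0,0,0]
    - [0,0,0]
    - [0,0,0]
    - [0,0,0]
  fingers: [0,0,0,0,0,0,0,0,0,0]

```text
t: 17.12
eef_pos: [0.6326, 0.1411, 0.1104]
tcp_rot: [-180.0, 32.8, -175.8]
wrist_force: [-0.1, -1.6, -0.5]
finger_gap: 0.0161
grip_force: 19.9
```

>>> drive_tool:
  rot:
    - [0,0,0]
    - [0,0,0]
    - [0,0,0]
    - [0,0,0]
    - [0,0,0]
    - [0,0,0]
    - [0,0,0]
    - [0,0,0]
    - [0,0,0]
    - [0,0,0]
  dp:
    - [0,0,0]
    - [0,0,0]
    - [0,0,0]
    - [0,0,0]
    - [0,0,0]
    - [0,0,0]
    - [0,0,0]
    - [0,0,0]
    - [0,0,0]
    - [0,0,0]
  fingers: [0,0,0,0,0,0,0,0,0,0]

```text
t: 18.38
eef_pos: [0.6326, 0.1411, 0.1104]
tcp_rot: [-180.0, 32.8, -175.8]
wrist_force: [0.7, -2.7, 0.2]
finger_gap: 0.0164
grip_force: 19.9
```

```bash
cat > lid.py <<'E'
import sys
from h import *;from plan import *
B=np.stack([ex,ey,[0,0,1]],1);k=sys.argv[1]
for v in "st":
    W=(pts({"s":"side","t":"top"}[v],np.load(f"pics/{v}{k}.npy"))-C)@B;s=(W[...,1]>-.18)&(W[...,1]<.03)&(W[...,2]>.17)&(W[...,2]<.38)&(W[...,0]>-.15)&(W[...,0]<.11)
    q=W[s];q=q[:,[0,2]];an=np.arctan2(q[:,1]-.091,.105-q[:,0]);print(ctrl.get_obs()["t"],"lid",v,len(q),np.percentile(an,[25,50,75]).round(3),np.percentile(q[:,1],98).round(3))
E
python3 look.py 6; python3 lid.py 6;python3 lid.py 5
```

```text
18.475 lid s 530 [1.12  1.135 1.15 ] 0.332
18.475 lid t 1328 [1.137 1.15  1.163] 0.331
18.475 lid s 842 [1.229 1.235 1.253] 0.343
18.475 lid t 625 [1.239 1.253 1.268] 0.343
```

>>> drive_tool:
  rot:
    - [0,0,0]
    - [0,0,0]
    - [0,0,0]
    - [0,0,0]
    - [0,0,0]
    - [0,0,0]
    - [0,0,0]
    - [0,0,0]
    - [0,0,0]
    - [0,0,0]
  dp:
    - [0,0,0]
    - [0,0,0]
    - [0,0,0]
    - [0,0,0]
    - [0,0,0]
    - [0,0,0]
    - [0,0,0]
    - [0,0,0]
    - [0,0,0]
    - [0,0,0]
  fingers: [0,0,0,0,0,0,0,0,0,0]

```text
t: 19.73
eef_pos: [0.6325, 0.1411, 0.1104]
tcp_rot: [-180.0, 32.8, -175.8]
wrist_force: [1.2, -1.1, -0.5]
finger_gap: 0.0161
grip_force: 19.9
```

>>> drive_tool:
  rot:
    - [0,0,0]
    - [0,0,0]
    - [0,0,0]
    - [0,0,0]
    - [0,0,0]
    - [0,0,0]
    - [0,0,0]
    - [0,0,0]
    - [0,0,0]
    - [0,0,0]
  dp:
    - [0,0,0]
    - [0,0,0]
    - [0,0,0]
    - [0,0,0]
    - [0,0,0]
    - [0,0,0]
    - [0,0,0]
    - [0,0,0]
    - [0,0,0]
    - [0,0,0]
  fingers: [0,0,0,0,0,0,0,0,0,0]

```text
t: 20.98
eef_pos: [0.6325, 0.141, 0.1104]
tcp_rot: [-180.0, 32.8, -175.8]
wrist_force: [0.6, -2.1, 0.6]
finger_gap: 0.0161
grip_force: 19.9
```

>>> drive_tool:
  rot:
    - [0,0,0]
    - [0,0,0]
    - [0,0,0]
    - [0,0,0]
    - [0,0,0]
    - [0,0,0]
    - [0,0,0]
    - [0,0,0]
    - [0,0,0]
    - [0,0,0]
  dp:
    - [0,0,0]
    - [0,0,0]
    - [0,0,0]
    - [0,0,0]
    - [0,0,0]
    - [0,0,0]
    - [0,0,0]
    - [0,0,0]
    - [0,0,0]
    - [0,0,0]
  fingers: [0,0,0,0,0,0,0,0,0,0]

```text
t: 22.22
eef_pos: [0.6325, 0.1411, 0.1104]
tcp_rot: [-180.0, 32.8, -175.8]
wrist_force: [1.9, -1.9, 0.3]
finger_gap: 0.0161
grip_force: 19.9
```

```bash
python3 look.py 7; python3 lid.py 7
```

```text
22.325 lid s 735 [1.016 1.032 1.046] 0.318
22.325 lid t 1894 [1.027 1.037 1.049] 0.317
```

>>> drive_tool:
  rot:
    - [0,0,0]
    - [0,0,0]
    - [0,0,0]
    - [0,0,0]
    - [0,0,0]
    - [0,0,0]
    - [0,0,0]
    - [0,0,0]
    - [0,0,0]
    - [0,0,0]
  dp:
    - [0,0,0]
    - [0,0,0]
    - [0,0,0]
    - [0,0,0]
    - [0,0,0]
    - [0,0,0]
    - [0,0,0]
    - [0,0,0]
    - [0,0,0]
    - [0,0,0]
  fingers: [0,0,0,0,0,0,0,0,0,0]

```text
t: 23.58
eef_pos: [0.6325, 0.1411, 0.1103]
tcp_rot: [-180.0, 32.8, -175.8]
wrist_force: [1.4, -1.2, 0.0]
finger_gap: 0.0162
grip_force: 19.9
```

>>> drive_tool:
  rot:
    - [0,0,0]
    - [0,0,0]
    - [0,0,0]
    - [0,0,0]
    - [0,0,0]
    - [0,0,0]
    - [0,0,0]
    - [0,0,0]
    - [0,0,0]
    - [0,0,0]
  dp:
    - [0,0,0]
    - [0,0,0]
    - [0,0,0]
    - [0,0,0]
    - [0,0,0]
    - [0,0,0]
    - [0,0,0]
    - [0,0,0]
    - [0,0,0]
    - [0,0,0]
  fingers: [0,0,0,0,0,0,0,0,0,0]

```text
t: 24.82
eef_pos: [0.6325, 0.1411, 0.1104]
tcp_rot: [-180.0, 32.8, -175.8]
wrist_force: [2.3, -1.2, 0.7]
finger_gap: 0.0164
grip_force: 19.9
```

>>> drive_tool:
  rot:
    - [0,0,0]
    - [0,0,0]
    - [0,0,0]
    - [0,0,0]
    - [0,0,0]
    - [0,0,0]
    - [0,0,0]
    - [0,0,0]
    - [0,0,0]
    - [0,0,0]
  dp:
    - [0,0,0]
    - [0,0,0]
    - [0,0,0]
    - [0,0,0]
    - [0,0,0]
    - [0,0,0]
    - [0,0,0]
    - [0,0,0]
    - [0,0,0]
    - [0,0,0]
  fingers: [0,0,0,0,0,0,0,0,0,0]

```text
t: 26.08
eef_pos: [0.6325, 0.1411, 0.1103]
tcp_rot: [-180.0, 32.8, -175.8]
wrist_force: [1.5, -1.1, 0.3]
finger_gap: 0.0161
grip_force: 19.9
```

```bash
python3 look.py 8; python3 lid.py 8
```

```text
26.175 lid s 828 [0.986 1.002 1.015] 0.314
26.175 lid t 2012 [0.998 1.007 1.02 ] 0.312
```

The lid has stopped near 0.97, so the pin seems to be resting beside the hole. I'll take a close look.

```bash
python3 - <<'E'
from h import *;from plan import *
a=cv2.imread("pics/s8.png");b=cv2.imread("pics/t8.png")
v=[cv2.resize(i,(400,400),interpolation=cv2.INTER_CUBIC) for i in(a[115:165,290:340],b[145:195,235:285])]
cv2.imwrite("pics/m8.png",np.hstack(v))
for A in(.96,.97):
  ax=np.array([-np.cos(A),np.sin(A)]);n=np.array([np.sin(A),np.cos(A)])
  for h in(-.01,.0,.012):
    q=np.array([.105,.091])+.115*ax+h*n;print(A,h,*[proj(k,w(q[0],.1,q[1])).round(1)[0] for k in("side","top")])
for phi in(.78,.809,.83):
  s=w(-.084+.155*np.cos(phi),.1,.06+.155*np.sin(phi));t=s+.0095*(ex*np.cos(phi-.108)+[0,0,np.sin(phi-.108)])
  print(phi,*[proj(n,P).round(1)[0] for P in(s,t) for n in("side","top")])
E
```

```text
0.96 -0.01 [321.1 142.4] [258.7 171.2]
0.96 0.0 [323.8 140.3] [258.3 167.5]
0.96 0.012 [327.1 137.8] [257.7 163. ]
0.97 -0.01 [321.4 142.1] [258.7 170.8]
0.97 0.0 [324.1 140.1] [258.2 167.1]
0.97 0.012 [327.5 137.6] [257.7 162.6]
0.78 [319.5 145.6] [259.4 174. ] [322.  143.6] [259.  170.6]
0.809 [318.4 144.9] [259.3 174.9] [320.9 142.7] [258.8 171.6]
0.83 [317.6 144.3] [259.2 175.6] [320.  142.1] [258.7 172.3]
```

View pics/m8.png

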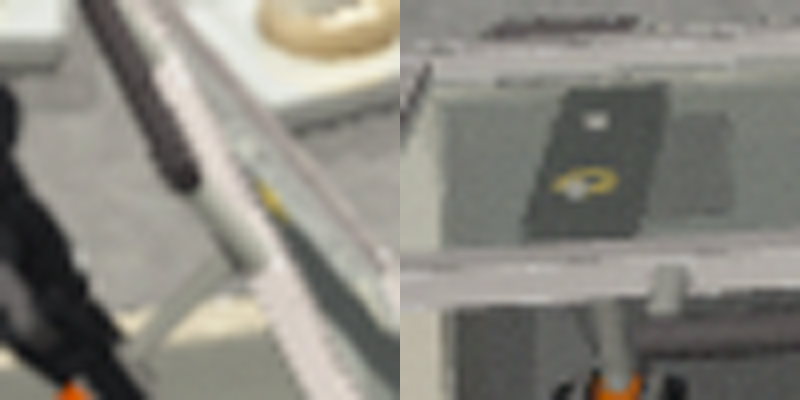

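In the top crop the pin shows as a light dot at (577,187), left of the ring centre at (586,183). That is about 2–3 mm too far to +y, with the swing about right. I'll nudge the rod towards −y.

>>> drive_tool:
  rot:
    - [0,0,0]
    - [0,0,0]
    - [0,0,0]
    - [0,0,0]
    - [0,0,0]
    - [0,0,0]
    - [0,0,0]
    - [0,0,0]
    - [0,0,0]
    - [0,0,0]
  dp:
    - [0,-0.5,0]
    - [0,-0.5,0]
    - [0.1,-0.5,0]
    - [0,0,0]
    - [0,0,0]
    - [0,0,0]
    - [0,0,0]
    - [0,0,0]
    - [0,0,0]
    - [0,0,0]
  fingers: [0,0,0,0,0,0,0,0,0,0]

```text
t: 27.42
eef_pos: [0.6326, 0.1397, 0.1104]
tcp_rot: [-180.0, 32.8, -175.8]
wrist_force: [-0.4, 4.7, 1.2]
finger_gap: 0.016
grip_force: 20.1
```

```bash
python3 look.py 9; python3 lid.py 9; cat > ring.py <<'E'
import sys;from h import *
k=sys.argv[1];b=cv2.imread(f"pics/t{k}.png");c=b[158:178,250:268];g=cv2.cvtColor(c,cv2.COLOR_BGR2HSV)
y=(g[...,1]>70)&(g[...,0]>15)&(g[...,0]<40);v,u=np.nonzero(y)
print("ring box",u.min()+250,u.max()+250,v.min()+158,v.max()+158,"mean",u.mean()+250,v.mean()+158)
l=(g[...,1]<60);l=c.min(2)*l
for r in range(v.min()-1,v.max()+4):print(r+158,l[r].tolist())
E
python3 ring.py 8;python3 ring.py 9
```

```text
27.525 lid s 824 [0.987 1.002 1.015] 0.314
27.525 lid t 2012 [0.998 1.007 1.02 ] 0.312
ring box 254 261 166 168 mean 258.53846153846155 166.84615384615384
165 [117, 113, 104, 74, 77, 77, 75, 77, 74, 77, 76, 78, 76, 76, 77, 75, 79, 96]
166 [116, 112, 83, 80, 77, 76, 0, 0, 0, 0, 0, 0, 80, 83, 78, 75, 84, 97]
167 [114, 110, 74, 75, 0, 0, 0, 0, 92, 78, 0, 0, 77, 76, 77, 77, 85, 98]
168 [112, 104, 77, 75, 0, 0, 140, 142, 111, 0, 0, 0, 77, 79, 76, 78, 93, 96]
169 [110, 86, 78, 81, 75, 84, 122, 120, 78, 76, 78, 76, 77, 77, 72, 77, 98, 98]
170 [108, 76, 76, 78, 74, 76, 81, 79, 77, 77, 77, 77, 74, 74, 80, 83, 98, 99]
171 [102, 75, 74, 78, 76, 76, 78, 78, 78, 77, 75, 78, 75, 81, 78, 80, 99, 100]
ring box 255 261 166 168 mean 258.9166666666667 166.75
165 [114, 112, 103, 75, 77, 77, 76, 75, 81, 77, 75, 77, 77, 80, 76, 73, 80, 97]
166 [114, 114, 88, 76, 77, 80, 0, 0, 0, 0, 0, 0, 79, 80, 77, 76, 81, 98]
167 [115, 110, 80, 76, 0, 0, 0, 0, 92, 0, 0, 0, 76, 75, 78, 74, 80, 101]
168 [116, 105, 75, 75, 0, 0, 141, 141, 113, 0, 0, 0, 79, 79, 77, 74, 94, 99]
169 [114, 86, 76, 75, 77, 83, 122, 118, 83, 76, 79, 79, 78, 75, 73, 78, 98, 100]
170 [110, 78, 77, 76, 78, 81, 84, 85, 79, 77, 76, 75, 76, 74, 77, 83, 99, 97]
171 [103, 78, 77, 76, 78, 76, 77, 79, 75, 79, 78, 78, 77, 75, 78, 84, 100, 100]
```

```bash
python3 - <<'E'
from h import *;from plan import *
A=.97;ax=np.array([-np.cos(A),np.sin(A)]);n=np.array([np.sin(A),np.cos(A)])
for s in(.042,.080,.115,.134):
  for h in(0,.012):
    q=np.array([.105,.091])+s*ax+h*n;print("s",s,h,proj("top",w(q[0],.1,q[1])).round(1)[0])
a=np.array([w(-.084+r*np.cos(.809),.1,.06+r*np.sin(.809)) for r in np.linspace(.09,.16,50)])
for k in(1,2,4,5,6,7,8,9):
  b=cv2.imread(f"pics/t{k}.png").astype(float);o=[]
  for r in range(176,190,1):
    row=b[r,255:269].min(1);bg=np.median(row);wt=np.clip(row-bg-15,0,None);pt=proj("top",a);uu=np.interp(r,pt[::-1,1],pt[::-1,0])
    if wt.sum()>20:o.append((r,round(float((wt*np.arange(255,269)).sum()/wt.sum()-uu),2)))
  print(k,o)
b=cv2.imread("pics/t9.png");print(b[178:192,254:270].min(2))
E
```

```text
s 0.042 0 [261.1 157.9]
s 0.042 0.012 [260.6 153.7]
s 0.08 0 [259.6 162.6]
s 0.08 0.012 [259.1 158.2]
s 0.115 0 [258.2 167.1]
s 0.115 0.012 [257.7 162.6]
s 0.134 0 [257.4 169.7]
s 0.134 0.012 [256.9 165.1]
1 [(184, -0.78)]
2 [(176, 0.18), (177, 0.07), (178, -0.13), (179, -0.09), (180, -0.2), (181, 0.04), (182, 0.11), (183, 0.16), (184, 0.21), (185, 0.12), (186, -0.03), (187, 0.0), (188, -0.11), (189, -0.05)]
4 [(176, -1.07), (177, -0.94), (178, -0.99), (179, -1.09), (180, -1.13), (181, -0.83), (182, -0.89), (183, -0.97), (184, -0.77), (185, -0.82), (186, -0.84), (187, -0.7), (188, -0.61), (189, -0.6)]
5 [(177, -0.65), (178, -0.4), (179, -0.26), (180, -0.5), (181, -0.44), (182, -0.57), (183, -0.16), (184, -0.05), (185, -0.08), (186, -0.16), (187, -0.21), (188, -0.25), (189, -0.44)]
6 [(177, -0.68), (178, -0.41), (180, -0.46), (181, -0.57), (182, -0.45), (183, -0.55), (184, -0.54), (185, -0.37), (186, -0.47), (187, -0.56), (188, -0.6), (189, -0.63)]
7 [(179, -1.86), (180, 6.31), (181, -0.56), (182, -0.7), (184, -0.22)]
8 [(182, -4.88), (183, 6.55), (185, -0.41)]
9 [(182, -4.88), (183, 
[... 259 characters left out ...]
 165 164 159 127 136 137 121]
 [180 152 147 141 127 120 123 126 114  83  90  90 118 137 137 119]
 [106 100  87  86  83  89 109 111  97  79  78  88 130 140 135 114]
 [ 95  97  92  79  80  88 105 112 103  80  79  75 116 100  97  86]
 [ 95  96  92  81  77  83 107 109 102  82  73  80  79  78  80  84]
 [ 93  95  94  92  79  83 106 114 106  89  80  85  86  86  87  84]
 [ 97  93  96  93  79  83 101 112 107  90  79  86  82  81  78  82]
 [ 93  92  95  93  89  83  97 112 106  92  69  67  69  70  70  66]
 [ 93  93  93  96  95  79  90 112 111  94  65  51  53  48  44  47]
 [ 95  93  94  94  91  89  79 108 109  99  77  64  61  82  77  77]
 [ 96  95  94  92  84  57  63 110 112 102  78  74  49  84  78  83]]
```

```bash
python3 - <<'E'
from h import *;from plan import *
def lp(n,A,s,h):
  q=np.array([.105,.091])+s*np.array([-np.cos(A),np.sin(A)])+h*np.array([np.sin(A),np.cos(A)]);return proj(n,w(q[0],.1,q[1])).round(1)[0]
for k,A in(("op0",0),(6,1.11),(7,1.003),(8,.972)):
  for n in("side","top"):
    f="pics/top0.png" if k=="op0" and n=="top" else "pics/side0.png" if k=="op0" else f"pics/{n[0]}{k}.png"
    b=cv2.imread(f);g=cv2.cvtColor(b,cv2.COLOR_BGR2HSV).astype(int);e=lp(n,A,.115,0);x0,y0=int(e[0])-9,int(e[1])-9
    c=g[y0:y0+19,x0:x0+19];m=(c[...,1]>75)&(c[...,0]>14)&(c[...,0]<40);v,u=np.nonzero(m)
    print(k,n,"ring obs",(round(u.mean()+x0,1),round(v.mean()+y0,1),len(u)) if len(u) else None,(u.min()+x0,u.max()+x0,v.min()+y0,v.max()+y0) if len(u) else None,"exp h0",e,"h-10",lp(n,A,.115,-.01))
    if n=="top":
      bb=b[y0-8:y0+22,x0:x0+19].min(2);m=cv2.threshold(bb,118,255,0)[1]
      nn,L,S,ce=cv2.connectedComponentsWithStats(m)
      print("   bright",[(ce[i]+[x0,y0-8]).round(1).tolist() for i in range(1,nn) if S[i,4]<15])
E
python3 - <<'E'
import cv2
for k in(5,6,7):
  print(cv2.imread(f"pics/s{k}.png").max(2)[139:152,313:328])
E
```

```text
op0 side ring obs (np.float64(306.2), np.float64(173.2), 56) (np.int64(298), np.int64(314), np.int64(167), np.int64(178)) exp h0 [307.6 169.3] h-10 [307.6 172. ]
op0 top ring obs (np.float64(263.9), np.float64(193.6), 22) (np.int64(261), np.int64(267), np.int64(191), np.int64(196)) exp h0 [264.  193.4] h-10 [264.5 194.1]
   bright [[262.9, 178.9], [263.7, 201.1]]
6 side ring obs (np.float64(326.5), np.float64(139.5), 4) (np.int64(326), np.int64(327), np.int64(138), np.int64(141)) exp h0 [328.8 137. ] h-10 [325.8 138.7]
6 top ring obs (np.float64(257.3), np.float64(160.9), 9) (np.int64(254), np.int64(260), np.int64(160), np.int64(162)) exp h0 [257.5 160.9] h-10 [257.9 164.8]
   bright [[258.7, 155.7], [256.0, 160.0]]
7 side ring obs None None exp h0 [325.2 139.3] h-10 [322.4 141.3]
7 top ring obs (np.float64(259.1), np.float64(165.6), 10) (np.int64(256), np.int64(261), np.int64(165), np.int64(167)) exp h0 [258.1 165.7] h-10 [258.5 169.4]
   bright [[259.0, 159.0], [256.5, 166.5]]
8 side ring obs (np.float64(323.5), np.float64(140.0), 6) (np.int64(322), np.int64(325), np.int64(138), np
[... 2030 characters left out ...]
6 180]
 [160 159 162 166 164 143 130 144 163 183 204 219 206 162 158]
 [157 157 160 163 168 160 137 131 148 168 188 215 217 166 127]
 [161 160 158 159 144 131 141 135 133 153 172 189 217 199 128]
 [163 163 161 142 101  73 113 126 121 134 156 176 204 211 161]
 [164 164 164 152 102  51  85 125 126 121 138 160 182 214 197]
 [165 164 161 159 127  77  68  95 113 122 130 144 182 216 214]
 [165 163 155 151 147 112  68  52  88 122 146 177 205 218 220]
 [166 156 146 148 150 135  94  54  77 134 186 212 218 218 220]
 [159 149 148 149 144 133 128 111 121 153 173 201 218 218 220]
 [149 150 150 143 145 147 153 151 155 165 160 194 218 216 218]
 [149 149 143 146 157 164 153 152 172 183 190 194 205 216 218]]
```

The ring agrees with the case frame. The collar and pin pixels in both views give a swing of only about 0.775, so the tip is about 6 mm short of the hole on the hinge side. I'll raise the rod along the strip, which lets the lid drop rather than jacking it up.

>>> drive_tool:
  rot:
    - [0,0,0]
    - [0,0,0]
    - [0,0,0]
    - [0,0,0]
    - [0,0,0]
    - [0,0,0]
    - [0,0,0]
    - [0,0,0]
    - [0,0,0]
    - [0,0,0]
  dp:
    - [-0.4,0.2,0.4]
    - [-0.4,0.2,0.4]
    - [-0.4,0.2,0.4]
    - [-0.4,0.2,0.4]
    - [-0.4,0,0.4]
    - [0,0,0]
    - [0,0,0]
    - [0,0,0]
    - [0,0,0]
    - [0,0,0]
  fingers: [0,0,0,0,0,0,0,0,0,0]

```text
t: 28.78
eef_pos: [0.6305, 0.1403, 0.1123]
tcp_rot: [-179.9, 32.8, -175.8]
wrist_force: [0.6, -1.1, 2.4]
finger_gap: 0.0159
grip_force: 20.1
```

```bash
python3 look.py 10; python3 lid.py 10
```

```text
28.875 lid s 899 [0.962 0.976 0.989] 0.309
28.875 lid t 2098 [0.971 0.98  0.992] 0.308
```

The lid is dropping, so I'll hold.

>>> drive_tool:
  rot:
    - [0,0,0]
    - [0,0,0]
    - [0,0,0]
    - [0,0,0]
    - [0,0,0]
    - [0,0,0]
    - [0,0,0]
    - [0,0,0]
    - [0,0,0]
    - [0,0,0]
  dp:
    - [0,0,0]
    - [0,0,0]
    - [0,0,0]
    - [0,0,0]
    - [0,0,0]
    - [0,0,0]
    - [0,0,0]
    - [0,0,0]
    - [0,0,0]
    - [0,0,0]
  fingers: [0,0,0,0,0,0,0,0,0,0]

```text
t: 30.12
eef_pos: [0.6305, 0.1403, 0.1123]
tcp_rot: [-180.0, 32.8, -175.8]
wrist_force: [-2.2, 0.1, 3.4]
finger_gap: 0.0159
grip_force: 20.3
```

>>> drive_tool:
  rot:
    - [0,0,0]
    - [0,0,0]
    - [0,0,0]
    - [0,0,0]
    - [0,0,0]
    - [0,0,0]
    - [0,0,0]
    - [0,0,0]
    - [0,0,0]
    - [0,0,0]
  dp:
    - [0,0,0]
    - [0,0,0]
    - [0,0,0]
    - [0,0,0]
    - [0,0,0]
    - [0,0,0]
    - [0,0,0]
    - [0,0,0]
    - [0,0,0]
    - [0,0,0]
  fingers: [0,0,0,0,0,0,0,0,0,0]

```text
t: 31.38
eef_pos: [0.6306, 0.1403, 0.1123]
tcp_rot: [-180.0, 32.8, -175.8]
wrist_force: [-2.6, -1.5, 4.1]
finger_gap: 0.016
grip_force: 20.3
```

```bash
python3 look.py 11; python3 lid.py 11
```

```text
31.475 lid s 907 [0.96  0.973 0.986] 0.309
31.475 lid t 2121 [0.968 0.977 0.989] 0.308
```

>>> drive_tool:
  rot:
    - [0,0,0]
    - [0,0,0]
    - [0,0,0]
    - [0,0,0]
    - [0,0,0]
    - [0,0,0]
    - [0,0,0]
    - [0,0,0]
    - [0,0,0]
    - [0,0,0]
  dp:
    - [-0.3,0,0.3]
    - [-0.3,0,0.3]
    - [-0.3,0,0.3]
    - [0,0,0]
    - [0,0,0]
    - [0,0,0]
    - [0,0,0]
    - [0,0,0]
    - [0,0,0]
    - [0,0,0]
  fingers: [0,0,0,0,0,0,0,0,0,0]

```text
t: 32.72
eef_pos: [0.6296, 0.1404, 0.1131]
tcp_rot: [-180.0, 32.8, -175.8]
wrist_force: [1.6, -0.3, -2.0]
finger_gap: 0.0158
grip_force: 19.9
```

>>> drive_tool:
  rot:
    - [0,0,0]
    - [0,0,0]
    - [0,0,0]
    - [0,0,0]
    - [0,0,0]
    - [0,0,0]
  dp:
    - [0,0,0]
    - [0,0,0]
    - [0,0,0]
    - [0,0,0]
    - [0,0,0]
    - [0,0,0]
  fingers: [0,0,0,0,0,0]

```text
t: 33.48
eef_pos: [0.6296, 0.1403, 0.1131]
tcp_rot: [-180.0, 32.8, -175.8]
wrist_force: [1.7, 0.8, -1.6]
finger_gap: 0.016
grip_force: 19.9
```

```bash
python3 look.py 12; python3 lid.py 12
```

```text
33.575 lid s 1054 [0.903 0.913 0.926] 0.3
33.575 lid t 2304 [0.907 0.917 0.928] 0.298
```

>>> drive_tool:
  rot:
    - [0,0,0]
    - [0,0,0]
    - [0,0,0]
    - [0,0,0]
    - [0,0,0]
    - [0,0,0]
    - [0,0,0]
    - [0,0,0]
    - [0,0,0]
    - [0,0,0]
  dp:
    - [0,0,0]
    - [0,0,0]
    - [0,0,0]
    - [0,0,0]
    - [0,0,0]
    - [0,0,0]
    - [0,0,0]
    - [0,0,0]
    - [0,0,0]
    - [0,0,0]
  fingers: [0,0,0,0,0,0,0,0,0,0]

```text
t: 34.83
eef_pos: [0.6296, 0.1404, 0.1131]
tcp_rot: [-180.0, 32.8, -175.8]
wrist_force: [1.2, 0.1, -2.9]
finger_gap: 0.0159
grip_force: 19.8
```

```bash
python3 look.py 13; python3 lid.py 13
```

```text
34.925 lid s 1055 [0.902 0.913 0.926] 0.3
34.925 lid t 2305 [0.908 0.916 0.928] 0.298
```

Apparent lid angle is now steady and corresponds to about 0.87, so the pin is seated. I'll release and withdraw.

>>> drive_tool:
  rot:
    - [0,0,0]
    - [0,0,0]
    - [0,0,0]
    - [0,0,0]
    - [0,0,0]
    - [0,0,0]
    - [0,0,0]
    - [0,0,0]
    - [0,0,0]
    - [0,0,0]
  dp:
    - [0,0,0]
    - [0,0,0]
    - [0,0,0]
    - [0,0,0]
    - [-8,-0.6,11]
    - [-10,-0.7,14]
    - [-14,-1,15]
    - [-20,-1.5,15]
    - [-30,-2.2,12]
    - [-30,-2.2,10]
  fingers: [0.45,0.45,0.45,0.45,0.45,0.45,0.45,0.45,0.45,0.45]

```text
t: 36.17
eef_pos: [0.5167, 0.1321, 0.1916]
tcp_rot: [-180.0, 32.9, -175.8]
wrist_force: [0.5, -1.1, 0.9]
finger_gap: 0.038
grip_force: 0.0
```

>>> drive_tool:
  rot:
    - [0,0,0]
    - [0,0,0]
    - [0,0,0]
    - [0,0,0]
    - [0,0,0]
    - [0,0,0]
  dp:
    - [-30,0,10]
    - [-30,0,10]
    - [0,0,0]
    - [0,0,0]
    - [0,0,0]
    - [0,0,0]
  fingers: [0.45,0.45,0.45,0.45,0.45,0.45]

```text
t: 36.92
eef_pos: [0.458, 0.1321, 0.2099]
tcp_rot: [-179.9, 32.8, -175.8]
wrist_force: [-0.5, 1.0, 0.2]
finger_gap: 0.0385
grip_force: 0.0
```

```bash
python3 look.py 14; python3 lid.py 14; python3 - <<'E'
import cv2,numpy as np
a=cv2.imread("pics/s14.png");b=cv2.imread("pics/t14.png")
v=[cv2.resize(i,(400,400),interpolation=cv2.INTER_CUBIC) for i in(a[110:240,255:385],b[120:250,220:350])]
cv2.imwrite("pics/m14v.png",np.hstack(v))
E
```

```text
37.025 lid s 1060 [0.902 0.912 0.925] 0.3
37.025 lid t 2308 [0.908 0.916 0.928] 0.298
```

View pics/m14v.png

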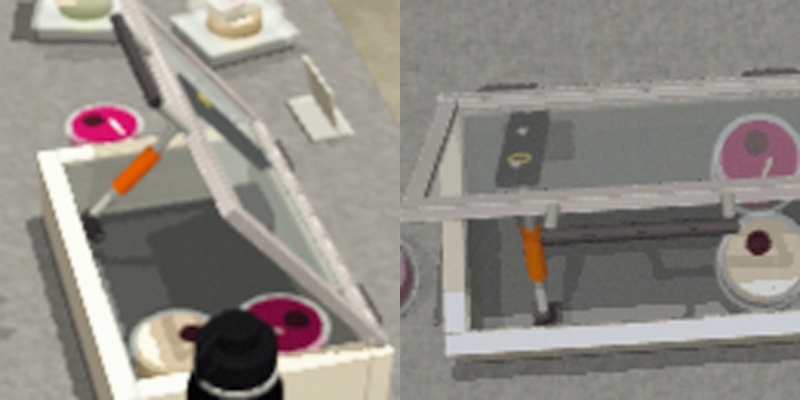

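The lid rests on the rod by itself: the orange sleeve is at side crop (135,172), and the lid angle hasn't changed since release. The robot is clear and the cakes are undisturbed, so I'm handing in.

```bash
python3 -c "
from bench import order;print(order.hand_in())"
```

```text
the job is handed in; nothing more can be done
None
```

The chest is open and handed in at about 37 s: by the cameras the lid rests by itself on the prop rod at about 0.87 rad with the pin seated. The robot is clear and the cakes and flask look undisturbed; the hand-in gave no verdict.

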